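Lift a glass disc off the setting board with the lifter

ROBOT

A 7-joint arm with a two-finger parallel gripper is mounted at the origin on a cart in front of the work surface, level with it; the furniture and walls round the work are solid. World frame = base frame: x ahead of the robot, y to its left, z up, the work surface at z = 0. Lengths are in mm, angles in rad, forces in N, time in s.
With the tool pointing down it reaches from about 400 to 875 mm from the base axis. Payload 6.5 kg.
Tool frame: the origin (TCP) lies on the centre line of the jaws, within the pads' length; the fingertips stand 22 mm ahead of it and the grasp point (between the pads) lies 3 mm ahead of it (r.tips_ahead is the distance from the TCP to the fingertips, in mm); z points along the fingers, y is the direction in which the jaws open and shut (so a half turn about z gives the same grasp; the last joint's range is limited). The gripper opens to 85 mm and grips with 20 to 120 N. Pads are 22 mm wide; open, the fingers measure 114 mm over their backs; the gripper's body (76 mm by 85 mm) begins 54 mm behind the grasp point. The pads swing forward as they close: fully open they stand 13 mm farther back than shut.
Start: joints at [-1.188, 0.536, -0.004, 1.538, 0.003, 1.067, -0.071], TCP at [282.019, 585.624, 228.59] pointing down, gripper open.
Joint ranges: [-2.7, 2.7], [-0.37, 2.16], [-1.27, 1.26], [0.24, 2.4], [-1.31, 4.45], [0.19, 1.91], [-2.76, 2.76]. Speed limits (rad/s): [2.39, 2.39, 3.14, 3.14, 3.14, 3.14, 3.14].

INTERFACE

Orientations are given as a rotation vector (axis times angle).
In Python, from station import r gives the robot as it stands. The module is installed in compiled form; this text tells all that it offers. Calls block until the motion is done:
- r.goto(position, orientation): joint-space move of the TCP to a pose.
- r.movel(position, speed=150, ori=None, force_limit=None): straight line of the TCP; ori=None keeps the orientation; speed is the mean speed in mm/s. With force_limit (N) it stops when the force on the tool has changed by that much, and returns True; else False.
- r.movej(angles): joint-space move.
- r.gripper_open() and r.grab(force=None): open the fingers fully, or close them until they stop; force is the grip in N (None keeps the last).
- r.dwell(seconds).
- r.solve_ik(position, orientation): joint angles nearest the present ones, or None.
- r.get_obs(): the state.
- r.snapshot(name): name is "scene" or "top"; returns (picture, depth): 400x640x3 uint8, red, green, blue; 400x640 float32, mm along the optical axis (not along the pixel's ray), 0 where there is no reading.
- r.calibration(name): a dict with "K" (3x3 intrinsics, pixels), "k1" (the pictures are not rectified: a ray, as slopes to the right and down, at radius r is drawn at 1 + k1 r^2 times it, then the intrinsics apply), "pose" (4x4, takes a point from camera to world coordinates). Camera axes: x right, y up, looking along -z (the intrinsics and any distortion apply to the point x, -y, -z); pixel columns grow to the right and rows downward; lengths in mm; the calibration is good to about 2 mm. A picture is of the moment at which its call begins. calibration takes no time and is no camera call.
A pose or a line that the arm cannot do raises r.Unreachable and nothing moves.
- r.sign_off(): hands the job in, once; it reports no verdict.
The state is a dict: "time_s": time; "joint_pos": joint angles; "joint_velocities": joint speeds; "joint_efforts": joint torques, N m; "position": TCP position; "tcp_rot": TCP orientation; "force": force on the tool from outside, world axes, zero at the start; "torque": the same for the moment, N m; "finger_gap": finger opening in mm.
Only numpy, scipy, OpenCV 4.12 (cv2) and the standard library are available. Lean on these libraries where they do the work, as an engineer would, in place of code of your own. Each camera call takes 0.05 s, during which the arm holds its last target.

TASK

Take the glass lifter by its wooden handle, slide its blade under the amber glass disc on the grey setting board, and carry the disc on the blade to the plywood board. Leave the disc lying flat there, against the two steel pins on their far side, and stand the lifter on the bench top again, upright on its blade and clear of both boards. Only the lifter may touch the disc, never the gripper; do not let the disc drop or fling it, and leave the other things alone.

Things in the scene. Friction and masses are not known exactly. Their poses are not given: they have to be found in the camera images.
- lifter_grip (a point): Glass lifter, a one-piece tool (180 g) standing on the bench on its blade. Point on the axis of its upright wooden handle, 85 mm above the blade's underside; the lifter's axes: x forward along the blade to its front edge, z up the handle. The handle is 34 mm along x, 22 mm across y; its wood runs from 36 to 122 mm above the underside.
- lifter_edge (a point): Middle of the lower front edge of the lifter's flat steel blade, 125 mm ahead (x) of the handle's axis, at the height of the underside. Blade 46 mm wide, 2 mm thick, reaching to 18 mm behind the handle's axis; the top of its last 30 mm is bevelled to a front edge 0.5 mm thick. A heel plate 14 mm high crosses it 30 mm ahead of the handle's axis and stops a load sliding back.
- disc_center (a point): Centre (half-way up) of the loose amber glass disc, 74 mm in diameter and 7.5 mm thick, about 0.11 kg, its lower edge slightly chamfered. It lies flat on the setting board, with a gap of 4 to 22 mm between it and the stop bar; friction on everything is about 0.6.
- setting_board: Fixed grey cast slab, 126 mm wide (y). Origin on its centre line; its flat top is 16 mm above the origin and reaches from x = -90 mm to the stop bar. x points across the board towards the stop bar. Its height above the bench varies by some mm.
- stop_foot (a point): Middle of the foot of the near face of the setting board's stop bar (60 mm from the board's origin along x, on the top surface). The bar runs along y over the whole width of the board and stands 12 mm high; it stops the disc, and then the blade's front edge.
- rest_board: Fixed plywood board, 160 mm (x) by 126 mm (y), origin at its centre, flat top 16 mm above the origin. Two steel pins, 7 mm thick and 11.5 mm high, stand on it at x = -30 mm, y = +31 and -31 mm in its frame: the blade passes between them (55 mm free), the disc does not, so a blade drawn back between them along -x leaves the disc behind. Its height varies by some mm.
- rest_seat (a point): Point on the top surface of the plywood board, on its centre line (x = -4 mm in the board's frame): here the disc's centre lies when the disc rests against both pins on their +x side. A blade drawn out nearly level lets the disc down flat; drawn out tilted, it may leave the disc leaning, jammed against the pins.
- the_pad: Bystander: orange hand pad, 55 x 90 x 21 mm, origin under its centre.
- the_cutter: Bystander: glass cutter with a wooden handle, 122 mm long and 13 mm thick, origin under its centre.
- the_offcut: Bystander: flat glass offcut, 38 x 58 x 10 mm, origin under its centre.
- diamond_file: Bystander: file with a wooden handle, 208 mm long, 22 mm thick, origin under its centre.
Not all that is in view belongs to the job. There is more than one size of the part that bears disc_center; the job needs the larger.

How it is judged (in metres and radians):
On the way:
1. the disc is carried on the lifter, well clear of both boards (height (world z) of disc_center above 0.05 m and contact force between lifter and glass_disc above 0.3 N and angle between disc_center's own z axis and vertical below 0.5 rad), for 0.3 s.
At the end, for the whole second after the job is handed in: The disc lies still and flat on the plywood board, its centre within 15 mm of the place where it rests against both pins; the lifter stands still on the bench top, upright on its blade (horizontal distance between disc_center and rest_seat below 0.015 m and z of disc_center in the frame of rest_board between 0.017 and 0.0225 m and angle between each of disc_center, lifter_grip's own z axis and vertical below 0.06 rad and linear speed of each of glass_disc, lifter below 0.02 m/s and height (world z) of lifter_grip between 0.08 and 0.089 m); the robot touches nothing.
It fails at once if the robot itself touches the disc (contact force between any of the fingers, the arm and glass_disc above 0.3 N).
It fails at once if the disc is dropped or flung (faster than 0.7 m/s) (linear speed of glass_disc above 0.7 m/s).
It fails at once if the disc turns over or stands on edge (angle between disc_center's own z axis and vertical above 0.8 rad).
It fails at once if a bystander is displaced by more than 30 mm (distance of any of the_pad, the_cutter, the_offcut, diamond_file from where it was at the start of the episode above 0.03 m).
It also fails if it takes over 67 s, if anything falls off the work surface, if the arm or the gripper's body presses on something with over 40 N, if the wrist force passes 120 N, or if a joint passes its speed limit or range.

## Working session

There is one attempt and no reset: what is moved stays moved. The work goes in short steps, each a Python script; the robot and the scene stay as the last script left them, time stands still between calls to the robot, and variables do not carry over. Pictures are saved under pics/ and viewed, and the job is handed in when it is done.

```bash
ls; mkdir -p pics; python3 - <<'E'
from station import r
import cv2,numpy as np
for n in("scene","top"):
    p,d=r.snapshot(n); np.savez(f"{n}0.npz",p=p,d=d); cv2.imwrite(f"pics/{n}0.png",p[:,:,::-1])
    c=r.calibration(n); print(n,c["K"].tolist(),c["k1"],np.round(c["pose"],3).tolist())
print(r.get_obs())
E
```

```text
pics
scene [[410.3974590140218, 0.0, 320.4612046795291], [0.0, 410.3974590140218, 204.71814216264542], [0.0, 0.0, 1.0]] -0.04261807683150302 [[0.68, 0.393, -0.619, -227.5], [-0.733, 0.386, -0.56, -723.064], [0.019, 0.835, 0.55, 776.88], [0.0, 0.0, 0.0, 1.0]]
top [[389.5514272403343, 0.0, 321.2356872919515], [0.0, 389.5514272403343, 197.12803040444442], [0.0, 0.0, 1.0]] -0.06622316758050512 [[-0.027, 0.997, -0.077, 473.942], [-1.0, -0.028, -0.008, 6.053], [-0.01, 0.077, 0.997, 1139.135], [0.0, 0.0, 0.0, 1.0]]
{'time_s': 0.1, 'joint_pos': array([-1.18820087,  0.53705888, -0.00439582,  1.53878029,  0.00258855,
        1.06729187, -0.07117101]), 'joint_velocities': array([ 0.00197219, -0.00280049, -0.00086757, -0.00121191, -0.00041636,
        0.00131543, -0.00077897]), 'joint_efforts': array([ 2.44443210e-03, -5.84560204e+01,  1.05187543e+00, -2.59774786e+01,
        1.26004207e-02,  4.66892088e-03, -9.32755846e-07]), 'position': array([281.8086202 , 585.10064659, 227.81920447]), 'tcp_rot': array([-6.98926731e-01, -3.06263493e+00,  2.38320376e-03]), 'force': array([ 0.49064486,  0.3023405 , -0.09583704]), 'torque': array([-0.02658876, -0.00435894, -0.02874014]), 'finger_gap': 85.28659158159715}
```

View pics/scene0.png

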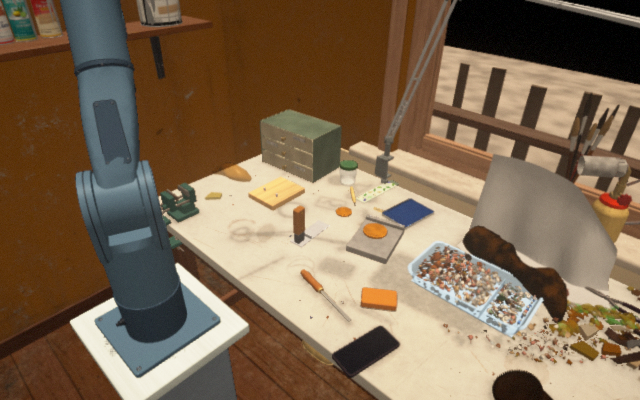

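View pics/top0.png

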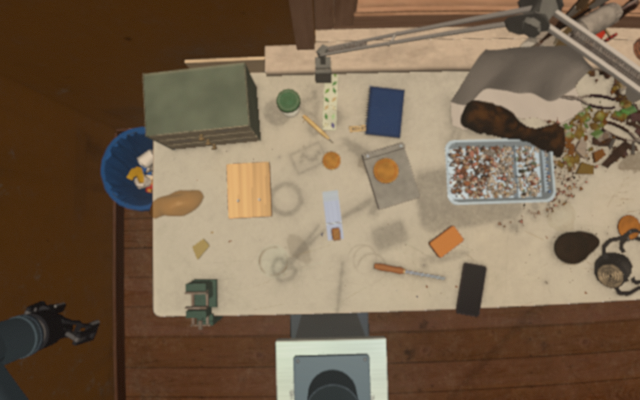

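```bash
python3 - <<'E'
import cv2,numpy as np
p=np.load("top0.npz")["p"][:,:,::-1]
a=cv2.resize(p[130:250,215:435],None,fx=3.6,fy=3.6,interpolation=cv2.INTER_CUBIC);cv2.imwrite("pics/t1.png",a)
p=np.load("scene0.npz")["p"][:,:,::-1]
a=cv2.resize(p[165:275,235:445],None,fx=3.8,fy=3.8,interpolation=cv2.INTER_CUBIC);cv2.imwrite("pics/s1.png",a)
E
```

```text
(no output)
```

View pics/t1.png

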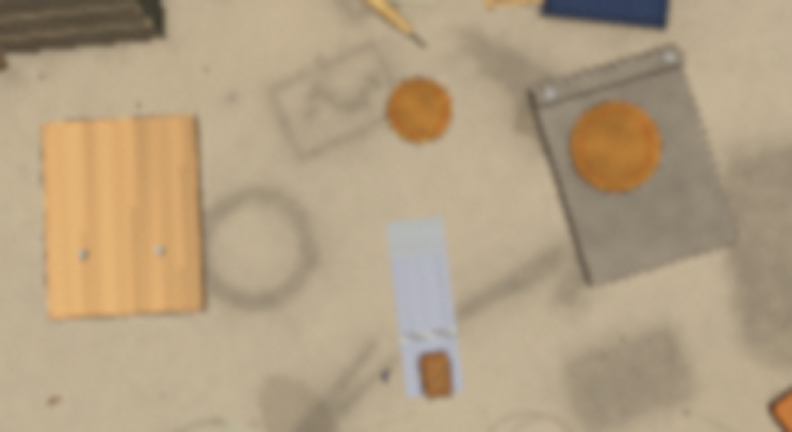

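View pics/s1.png

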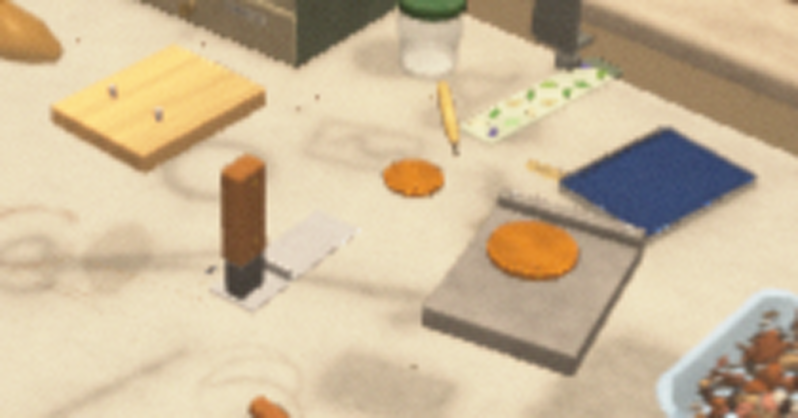

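```bash
cat > h.py <<'E'
import numpy as np,cv2
def dist(c):  # OpenCV coefficient form
    return np.array([c["k1"],0,0,0,0.])
def rays(c,uv):
    uv=np.asarray(uv,float).reshape(-1,1,2)
    q=cv2.undistortPoints(uv,c["K"],dist(c),None,None,None) if False else cv2.undistortPointsIter(uv,c["K"],dist(c),None,None,(3,50,1e-10))
    q=q.reshape(-1,2)
    d=np.c_[q[:,0],-q[:,1],-np.ones(len(q))]
    return d@c["pose"][:3,:3].T, c["pose"][:3,3]
def onz(c,uv,z):
    d,o=rays(c,uv); t=(z-o[2])/d[:,2]; return o+d*t[:,None]
def bydepth(c,uv,dep):
    d,o=rays(c,uv); return o+d*np.asarray(dep).reshape(-1,1)
E
python3 - <<'E'
from station import r
from h import *
c=r.calibration("top"); f=np.load("top0.npz");p,d=f["p"],f["d"]
hsv=cv2.cvtColor(p,cv2.COLOR_RGB2HSV)
def reg(n,x0,x1,y0,y1):
    vv,uu=np.mgrid[y0:y1,x0:x1]; uv=np.c_[uu.ravel(),vv.ravel()]
    dd=d[y0:y1,x0:x1].ravel(); P=bydepth(c,uv[dd>0],dd[dd>0]); print(n,np.round(np.median(P,0),1),P[:,2].std().round(2),len(P))
reg("bench",285,320,185,195);reg("bench2",345,360,170,215);reg("bench3",275,300,220,240)
reg("ply",232,266,170,190);reg("ply2",232,266,205,212);reg("set",378,410,188,200);reg("disc",381,390,165,175);reg("handle",334,338,231,236);reg("small",327,335,156,164)
reg("blade",328,336,200,215)
for n in(385,170),(331,160),(336,233),(238,200),(259,199),(446,240),(410,272),(200,248),(318,125),(357,127): print(n,hsv[n[1],n[0]],onz(c,[n],0).round(0))
E
```

```text
bench [5.863e+02 7.060e+01 5.000e-01] 2.09 350
bench2 [ 5.748e+02 -7.580e+01  5.000e-01] 2.16 674
bench3 [470.8 116.9   0.6] 2.05 499
ply [617.8 224.9  20.8] 2.07 677
ply2 [535.1 225.2  20.5] 2.16 238
set [ 565.5 -193.3   21.4] 2.11 383
disc [ 635.5 -171.4   27.8] 1.98 88
handle [458.2 -20.7 122.2] 2.07 20
small [671.5 -16.7   5.2] 2.25 63
blade [532.3 -14.4   2.3] 2.1 120
(385, 170) [ 16 174 173] [[ 637. -176.    0.]]
(331, 160) [ 16 173 174] [[671. -17.   0.]]
(336, 233) [ 15 149 156] [[456. -25.   0.]]
(238, 200) [ 17  65 170] [[561. 260.   0.]]
(259, 199) [ 16  58 186] [[562. 198.   0.]]
(446, 240) [ 13 171 191] [[ 426. -346.    0.]]
(410, 272) [ 18   9 149] [[ 337. -237.    0.]]
(200, 248) [ 20 123 164] [[423. 375.   0.]]
(318, 125) [ 18  76 164] [[778.  18.   0.]]
(357, 127) [ 17 111 182] [[769. -98.   0.]]
```

```bash
cat > meas.py <<'E'
from station import r
from h import *
import sys
ov=[]
for n in("top","scene"):
    c=r.calibration(n); f=np.load(n+"0.npz");p,d=f["p"],f["d"]
    vv,uu=np.mgrid[0:400,0:640]; P=bydepth(c,np.c_[uu.ravel(),vv.ravel()],d.ravel()).reshape(400,640,3)
    hsv=cv2.cvtColor(p,cv2.COLOR_RGB2HSV).astype(int); H,S,V=hsv[...,0],hsv[...,1],hsv[...,2]
    X,Y,Z=P[...,0],P[...,1],P[...,2]; ok=d>0
    def show(name,m,z,rect=True):
        m=m.astype(np.uint8); k,l,st,ce=cv2.connectedComponentsWithStats(m)
        i=1+np.argmax(st[1:,4]); cs,_=cv2.findContours((l==i).astype(np.uint8),0,1); q=max(cs,key=len).reshape(-1,2)
        W=onz(c,q,z)[:,:2].astype(np.float32)
        (cx,cy),(w,h),a=cv2.minAreaRect(W); print(n,name,"area",st[i,4],"rect",round(cx,1),round(cy,1),round(w,1),round(h,1),round(a,2)); 
        return W,q
    amb=(H>8)&(H<22)&(S>140)
    W,q=show("disc",amb&(abs(X-636)<60)&(abs(Y+172)<60),28); print("   circ",cv2.minEnclosingCircle(W), "fit",cv2.fitEllipse(W))
    W,q=show("ply",(abs(X-585)<110)&(abs(Y-227)<90)&(S>85)&(H<25)&(H>10)&(Z>14)&ok,20.3)
    W,q=show("handle",(abs(X-458)<45)&(abs(Y+20)<45)&(Z>(116 if n=="top" else 112))&(S>100),122)
    W,q=show("blade",(abs(X-520)<90)&(abs(Y+18)<50)&(H>95)&(H<140)&(S>10)&(Z<40),2)
    np.save(n+"_P.npy",P)
E
python3 meas.py
```

```text
top disc area 459 rect 631.8 -172.5 66.4 67.0 87.78
   circ ((632.7607421875, -171.96229553222656), 35.33998489379883) fit ((632.3117065429688, -172.44944763183594), (66.74002838134766, 68.40026092529297), 43.576839447021484)
top ply area 2370 rect 588.0 224.7 159.6 127.3 1.75
top handle area 79 rect 456.9 -20.7 18.2 28.5 88.42
top blade area 263 rect 520.7 -15.8 58.7 38.1 5.51
scene disc area 293 rect 627.3 -173.6 75.2 72.1 68.26
   circ ((629.3572998046875, -175.42132568359375), 39.175960540771484) fit ((628.0659790039062, -173.78135681152344), (70.44812774658203, 75.25165557861328), 121.57916259765625)
scene ply area 874 rect 582.5 220.2 165.0 128.8 1.14
scene handle area 66 rect 448.5 -29.0 39.2 27.8 2.37Traceback (most recent call last):
  File "meas.py", line 20, in <module>
    W,q=show("blade",(abs(X-520)<90)&(abs(Y+18)<50)&(H>95)&(H<140)&(S>10)&(Z<40),2)
        ~~~~^^^^^^^^^^^^^^^^^^^^^^^^^^^^^^^^^^^^^^^^^^^^^^^^^^^^^^^^^^^^^^^^^^^^^^^
  File "meas.py", line 12, in show
    i=1+np.argmax(st[1:,4]); cs,_=cv2.findContours((l==i).astype(np.uint8),0,1); q=max(cs,key=len).reshape(-1,2)
        ~~~~~~~~~^^^^^^^^^^
    return _wrapfunc(a, 'argmax', axis=axis, out=out, **kwds)
    return bound(*args, **kwds)
ValueError: attempt to get argmax of an empty sequence
```

```bash
cat > meas2.py <<'E'
from station import r
from h import *
import sys
def run(tag="0",names=("top","scene"),zs=20.5,zr=20.3,verbose=1):
    out={}
    for n in names:
        c=r.calibration(n); f=np.load(n+tag+".npz"); p=f["p"]
        F=6
        up=cv2.resize(p,None,fx=F,fy=F,interpolation=cv2.INTER_CUBIC)
        up=cv2.GaussianBlur(up,(0,0),3)
        hsv=cv2.cvtColor(up,cv2.COLOR_RGB2HSV); 
        R,G,B=[up[...,i].astype(int) for i in range(3)]
        def comp(m,z,ctr,rad):
            # keep within world window
            u0=proj(c,[[ctr[0],ctr[1],z]])[0]
            w=np.zeros(m.shape,np.uint8); cv2.circle(w,tuple(int(F*(v+.5)) for v in u0),int(rad*F),1,-1)
            m=(m&(w>0)).astype(np.uint8); k,l,st,ce=cv2.connectedComponentsWithStats(m); i=1+np.argmax(st[1:,4])
            cs,_=cv2.findContours((l==i).astype(np.uint8),0,1); q=max(cs,key=len).reshape(-1,2)
            return onz(c,(q+.5)/F-.5,z)[:,:2].astype(np.float32),q
        vis=up.copy()
        def rect(name,m,z,ctr,rad):
            W,q=comp(m,z,ctr,rad); (cx,cy),(w,h),a=cv2.minAreaRect(W); cv2.drawContours(vis,[q.reshape(-1,1,2)],-1,(0,255,0),1)
            box=cv2.boxPoints(((cx,cy),(w,h),a)); print(n,name,"rect",*np.round([cx,cy,w,h,a],1)); out[n,name]=(W,q); return W
        W=rect("disc",(B<R*.42)&(R>100),27,(632,-172),22); e=cv2.fitEllipse(W); print("   ell",np.round(e[0],1),np.round(e[1],1))
        rect("ply",((R-B)>88),zr,(588,225),45)
        rect("blade",(B>R-7)&(R>120),1,(530,-14),27)
        rect("handle",(B<R*.5)&(R>90),122,(458,-22),14 if n=="top" else 14)
        cv2.imwrite(f"pics/vis_{n}{tag}.png",cv2.resize(vis[F*130:F*250,F*215:F*435] if n=="top" else vis[F*165:F*275,F*235:F*445],(792,432))[:,:,::-1])
    return out
def proj(c,P):
    P=np.asarray(P,float); T=np.linalg.inv(c["pose"]); q=P@T[:3,:3].T+T[:3,3]; q=q*[1,-1,-1]
    return cv2.projectPoints(q,np.zeros(3),np.zeros(3),c["K"],dist(c))[0].reshape(-1,2)
if __name__=="__main__": run()
E
python3 meas2.py
```

```text
top disc rect 632.6 -172.7 68.3 68.8 13.7
   ell [ 632.7 -172.6] [68. 69.]
top ply rect 588.4 225.5 156.8 121.3 1.4
top blade rect 515.5 -16.3 125.0 44.2 5.1
top handle rect 456.2 -20.9 26.8 15.8 3.8
scene disc rect 629.3 -173.0 76.0 72.6 44.1
   ell [ 629.4 -173.2] [72.1 76.5]
scene ply rect 580.2 218.6 167.8 131.0 2.0Traceback (most recent call last):
  File "meas2.py", line 33, in <module>
    if __name__=="__main__": run()
                             ~~~^^
  File "meas2.py", line 26, in run
    rect("blade",(B>R-7)&(R>120),1,(530,-14),27)
    ~~~~^^^^^^^^^^^^^^^^^^^^^^^^^^^^^^^^^^^^^^^^
  File "meas2.py", line 22, in rect
    W,q=comp(m,z,ctr,rad); (cx,cy),(w,h),a=cv2.minAreaRect(W); cv2.drawContours(vis,[q.reshape(-1,1,2)],-1,(0,255,0),1)
        ~~~~^^^^^^^^^^^^^
  File "meas2.py", line 17, in comp
    m=(m&(w>0)).astype(np.uint8); k,l,st,ce=cv2.connectedComponentsWithStats(m); i=1+np.argmax(st[1:,4])
                                                                                     ~~~~~~~~~^^^^^^^^^^
    return _wrapfunc(a, 'argmax', axis=axis, out=out, **kwds)
    return bound(*args, **kwds)
ValueError: attempt to get argmax of an empty sequence
```

```bash
ls pics
```

```text
s1.png
scene0.png
t1.png
top0.png
vis_top0.png
```

View pics/vis_top0.png

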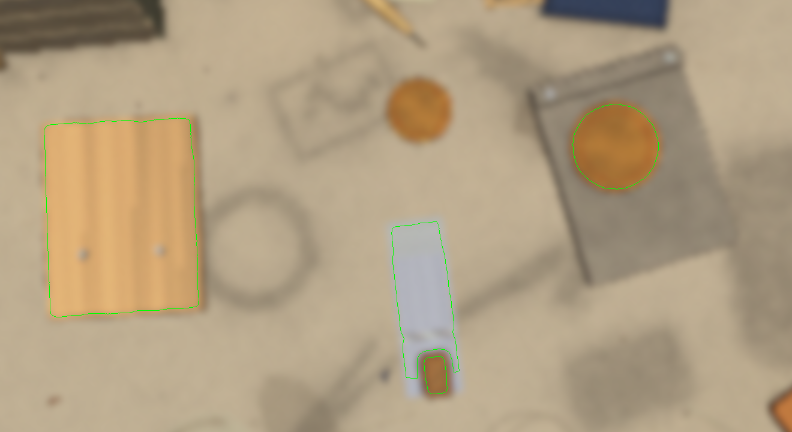

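```bash
cat > meas3.py <<'E'
from meas2 import *
def up_(n,tag,F=6):
    p=np.load(n+tag+".npz")["p"]; return cv2.GaussianBlur(cv2.resize(p,None,fx=F,fy=F,interpolation=cv2.INTER_CUBIC),(0,0),3).astype(int)
if __name__=="__main__":
    c=r.calibration("top");u=up_("top","0"); R,G,B=u[...,0],u[...,1],u[...,2]
    for q in ((400,190),(375,190),(350,190),(395,153),(420,180),(388,155)): print(q,u[q[1]*6+3,q[0]*6+3])
    m=((R<160)).astype(np.uint8)
    w=np.zeros_like(m); w[140*6:213*6,358*6:424*6]=1; m&=w
    m=cv2.morphologyEx(m,cv2.MORPH_OPEN,np.ones((15,15)))
    k,l,st,ce=cv2.connectedComponentsWithStats(m); i=1+np.argmax(st[1:,4]); cs,_=cv2.findContours((l==i).astype(np.uint8),0,1); q=max(cs,key=len).reshape(-1,2)
    W=onz(c,(q+.5)/6-.5,20.5)[:,:2].astype(np.float32); print(cv2.minAreaRect(W))
    v=u.astype(np.uint8).copy(); cv2.drawContours(v,[q.reshape(-1,1,2)],-1,(0,255,0),1)
    cv2.imwrite("pics/set0.png",v[135*6:215*6,350*6:430*6,::-1])
E
python3 meas3.py
```

```text
(400, 190) [143 132 114]
(375, 190) [141 130 112]
(350, 190) [192 175 147]
(395, 153) [138 127 111]
(420, 180) [158 143 121]
(388, 155) [138 127 110]
((613.8012084960938, -187.84706115722656), (190.84844970703125, 205.68995666503906), 88.33688354492188)
```

View pics/set0.png

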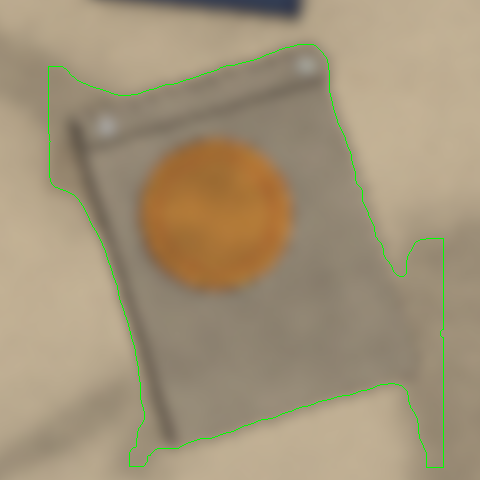

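```bash
python3 - <<'E'
from meas3 import *
c=r.calibration("top"); p=np.load("top0.npz")["p"]
u=cv2.resize(p,None,fx=6,fy=6,interpolation=cv2.INTER_CUBIC)[135*6:215*6,350*6:430*6].astype(float); g=cv2.GaussianBlur(u.mean(2),(0,0),2)
def prof(a,b,kind,half=12,n=60):
    a,b=np.array(a,float),np.array(b,float); t=(b-a)/np.linalg.norm(b-a); nn=np.array([-t[1],t[0]]); pts=[]
    for s in np.linspace(.08,.92,n):
        o=a+(b-a)*s; k=np.arange(-half,half+.1,.5); q=o+k[:,None]*nn
        v=cv2.remap(g.astype(np.float32),q[:,0:1].astype(np.float32),q[:,1:2].astype(np.float32),1).ravel()
        gr=np.gradient(v); i={"min":np.argmin(v),"rise":np.argmax(gr),"fall":np.argmin(gr)}[kind]
        pts.append(q[i])
    return np.array(pts)
def line(name,pts,z):
    uv=(pts+[350*6,135*6]+.5)/6-.5; W=onz(c,uv,z)[:,:2].astype(np.float32)
    vx,vy,x,y=cv2.fitLine(W,cv2.DIST_HUBER,0,.01,.01).ravel(); res=np.abs((W-[x,y])@[-vy,vx]); print(name,"ang",np.degrees(np.arctan2(vy,vx)).round(2),"pt",x.round(1),y.round(1),"res",np.median(res).round(2)); return np.array([x,y]),np.array([vx,vy])
for k in("min",): S=line("seam",prof((92,152),(328,84),k),20.5)
L=line("leftdark",prof((82,140),(172,440),"min"),12)
Lt=line("left top",prof((88,140),(178,440),"fall"),20.5)   # +normal direction is image left
R_=line("right",prof((328,85),(415,375),"fall",16),20.5); R2=line("right rise",prof((328,85),(415,375),"rise",16),20.5)
N=line("near rise",prof((175,442),(418,375),"rise",16),20.5)
far=line("far",prof((75,118),(315,45),"fall",12),32.5)
E
```

```text
seam ang -74.9 pt 682.6 -170.4 res 0.23
leftdark ang 15.7 pt 600.3 -129.4 res 0.47
left top ang 15.4 pt 598.2 -131.4 res 0.39
right ang 16.0 pt 626.7 -251.8 res 0.4
right rise ang 16.25 pt 627.2 -241.6 res 1.53
near rise ang -74.53 pt 535.9 -209.5 res 0.29
far ang -75.34 pt 702.9 -176.8 res 0.48
```

```bash
cat > pins.py <<'E'
from meas2 import *
def pins(tag="0"):
    c=r.calibration("top"); p=np.load("top"+tag+".npz")["p"].astype(int); b=(p[...,0]-p[...,2])[190:211,230:268].astype(float)
    med=cv2.medianBlur(b.astype(np.float32),5); med=cv2.medianBlur(cv2.copyMakeBorder(med,0,0,0,0,1),5); w=np.clip(med-b-12,0,None)
    out=[]
    for x0,x1 in((3,14),(23,35)):
        ww=w[5:16,x0:x1]; vv,uu=np.mgrid[5:16,x0:x1]; uv=[(ww*uu).sum()/ww.sum()+230,(ww*vv).sum()/ww.sum()+190]
        P=onz(c,[uv],28)[0]; out.append(P); print(np.round(uv,2),P.round(1))
    d=out[0]-out[1]; print("dist",np.linalg.norm(d),"yaw",np.degrees(np.arctan2(-d[0],d[1])),"mid",(out[0]+out[1])/2)
pins()
E
python3 pins.py
```

```text
[237.58 200.23] [557.9 255.1  28. ]
[258.89 199.08] [559.5 193.5  28. ]
dist 61.63024567186532 yaw 1.4915975407594693 mid [558.67963982 224.31528027  28.        ]
```

```bash
cat > lift.py <<'E'
from station import r
from h import *
from scipy.spatial.transform import Rotation as Ro
SGN=1
def ori(yaw,pitch=0,roll=0):
    """yaw deg; pitch>0 = nose DOWN (rotation about lifter +y)"""
    L=Ro.from_euler("ZYX",[yaw,pitch,roll],degrees=True)
    T=Ro.from_matrix(np.diag([1.,-1,-1])) if SGN>0 else Ro.from_matrix(np.diag([-1.,1,-1]))
    return L,(L*T).as_rotvec()
def tcp(edge,yaw,pitch=0,gx=0.,gz=88.,gy=0,roll=0):
    """TCP pose so that the blade's front edge is at edge. gx,gz: TCP in lifter frame"""
    L,o=ori(yaw,pitch,roll); return np.asarray(edge,float)+L.apply([gx-125,gy,gz]),o
E
python3 - <<'E'
import lift; from lift import *
for s in(1,-1):
    lift.SGN=s
    for nm,e,y in(("grasp",(455+124.6,-21+10,0),4.8),("graspup",(455+124.6,-21+10,120),4.8),("set",(612.5*.9646+333.5*.2639,612.5*.2639-333.5*.9646,21),15.3),("setpre",(512.5*.9646+333.5*.2639,512.5*.2639-333.5*.9646,60),15.3),("rest",(630,226,60),1.5)):
        p,o=tcp(e,y); q=r.solve_ik(p,o); print(s,nm,p.round(0),None if q is None else np.round(q,2))
E
```

```text
1 grasp [455. -21.  88.] [-0.53  0.51  0.6   2.16 -0.51  0.6  -1.05]
1 graspup [455. -21. 208.] [-0.76  0.31  0.84  2.09 -0.3   0.87 -1.23]
1 set [ 558. -193.  109.] [-0.23  0.69  0.69  1.82 -0.58  0.84 -0.56]
1 setpre [ 462. -219.  148.] [-0.46  0.73  1.15  2.01 -0.83  0.97 -0.18]
1 rest [505. 223. 148.] [-0.96  0.54  0.61  1.89 -0.41  0.83 -1.67]
-1 grasp [455. -21.  88.] [-0.15  0.45  0.12  2.14 -0.1   0.56  1.7 ]
-1 graspup [455. -21. 208.] [-0.33  0.24  0.32  2.07 -0.1   0.85  1.7 ]
-1 set [ 558. -193.  109.] [ 0.1   0.6   0.22  1.8  -0.18  0.77  2.24]
-1 setpre [ 462. -219.  148.] [-0.01  0.45  0.46  1.99 -0.28  0.77  2.45]
-1 rest [505. 223. 148.] [-0.5   0.47 -0.    1.87  0.    0.8   1.1 ]
```

```bash
sed -i 's/^SGN=1/SGN=-1/' lift.py; python3 - <<'E'
from lift import *
L,o=ori(4.8)
r.goto([455,-21,230],o); print(r.get_obs()["position"],r.get_obs()["time_s"],r.get_obs()["joint_pos"].round(2))
r.movel([455,-21,140],150)
for n in("top","scene"):
    p,d=r.snapshot(n); np.savez(n+"1.npz",p=p,d=d)
a=cv2.resize(np.load("top1.npz")["p"][190:270,290:390,::-1],None,fx=4,fy=4,interpolation=2)
b=cv2.resize(np.load("scene1.npz")["p"][150:270,240:360,::-1],None,fx=2.667,fy=2.667,interpolation=2)[:320]
cv2.imwrite("pics/g1.png",np.hstack([a,b]))
E
```

```text
[455.30080717 -20.24952195 230.02707098] 2.35 [-0.36  0.2   0.35  2.05 -0.09  0.9   1.69]
```

View pics/g1.png

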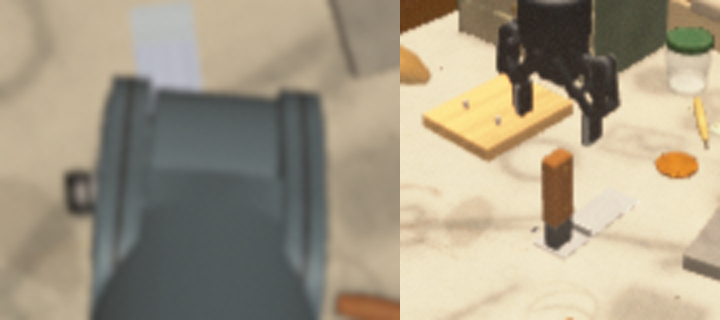

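```bash
python3 - <<'E'
from lift import *
print(r.movel([455,-21,88],80,force_limit=8)); print(r.get_obs()["position"].round(1))
r.grab(20); ob=r.get_obs(); print(ob["finger_gap"],ob["force"].round(1),ob["torque"].round(2))
r.grab(100); ob=r.get_obs(); print(ob["finger_gap"],ob["position"].round(2),ob["force"].round(1),ob["torque"].round(2),ob["time_s"])
for n in("top","scene"):
    p,d=r.snapshot(n); np.savez(n+"2.npz",p=p,d=d)
a=cv2.resize(np.load("top2.npz")["p"][190:270,290:390,::-1],None,fx=4,fy=4,interpolation=2)
b=cv2.resize(np.load("scene2.npz")["p"][150:270,240:360,::-1],None,fx=2.667,fy=2.667,interpolation=2)[:320]
cv2.imwrite("pics/g2.png",np.hstack([a,b]))
E
```

```text
False
[455.3 -21.1  88.3]
21.505043637265405 [-0.4 -1.   2.9] [-0.04  0.1   0.02]
20.76917097521142 [455.16 -21.12  88.34] [-1.8 -1.2  5.4] [-0.    0.26  0.03] 4.8083
```

View pics/g2.png

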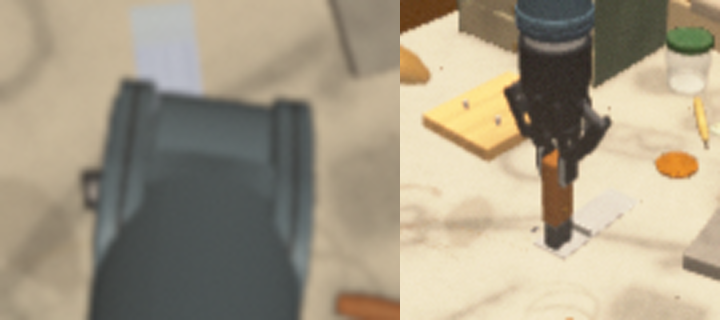

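```bash
cat > bl.py <<'E'
from meas2 import *
def blade(tag,z,yaw,tcpxy,n="top",thr=7,ctr=None,rad=16):
    c=r.calibration(n); F=6; p=np.load(n+tag+".npz")["p"]; up=cv2.GaussianBlur(cv2.resize(p,None,fx=F,fy=F,interpolation=2),(0,0),3).astype(int); R,B=up[...,0],up[...,2]
    m=((B>R-thr)&(R>120)).astype(np.uint8); x=np.array([np.cos(np.radians(yaw)),np.sin(np.radians(yaw))]); 
    a=np.array(tcpxy)+110*x if ctr is None else np.array(ctr); u=proj(c,[[a[0],a[1],z]])[0]; w=np.zeros_like(m); cv2.circle(w,tuple(int(F*(v+.5)) for v in u),int(rad*F),1,-1); m&=w
    k,l,st,ce=cv2.connectedComponentsWithStats(m); i=1+np.argmax(st[1:,4]); cs,_=cv2.findContours((l==i).astype(np.uint8),0,1); q=max(cs,key=len).reshape(-1,2)
    W=onz(c,(q+.5)/F-.5,z)[:,:2]-np.array(tcpxy); X=W@x; Y=W@[-x[1],x[0]]
    fr=np.percentile(X[abs(Y)<15],99)
    for s0 in(70,80,90,100,110): 
        k=abs(X-s0)<3
        if k.any(): print(s0,"y range",Y[k].min().round(1),Y[k].max().round(1),"mid",((Y[k].min()+Y[k].max())/2).round(1))
    print("front",X.max().round(1), fr.round(1))
if __name__=="__main__": blade("2",1,4.8,(455.2,-21.1)); blade("0",1,4.8,(455.2,-21.1))
E
python3 bl.py
```

```text
70 y range -21.9 22.5 mid 0.3
80 y range -21.8 21.6 mid -0.1
90 y range -21.5 21.9 mid 0.2
100 y range -20.6 20.7 mid 0.1
110 y range -19.8 20.2 mid 0.2
front 122.9 122.8
70 y range -21.6 21.7 mid 0.0
80 y range -21.9 21.7 mid -0.1
90 y range -21.3 21.8 mid 0.2
100 y range -20.6 21.2 mid 0.3
110 y range -19.4 20.2 mid 0.4
front 123.0 122.9
```

```bash
cat >> lift.py <<'E'
GX,GZ=1.,88.3
SY=15.3; sx=np.array([np.cos(np.radians(SY)),np.sin(np.radians(SY))]); sn=np.array([-sx[1],sx[0]])
def setedge(s,l,z): return np.r_[s*sx+l*sn,z]
def T(e,yaw,pitch=0): return tcp(e,yaw,pitch,GX,GZ)
def edge_now():
    ob=r.get_obs(); Rt=Ro.from_rotvec(ob["tcp_rot"]); L=Rt*Ro.from_matrix(np.diag([-1.,1,-1])); return ob["position"]-L.apply([GX-125,0,GZ]),L.as_euler("ZYX",degrees=True)
def snap(tag,n=("top","scene")):
    for m in n:
        p,d=r.snapshot(m); np.savez(m+tag+".npz",p=p,d=d)
def crop2(tag):
    a=cv2.resize(np.load("top"+tag+".npz")["p"][130:250,215:435,::-1],(792,432),interpolation=2)[:, :]
    cv2.imwrite(f"pics/a{tag}.png",a)
    b=cv2.resize(np.load("scene"+tag+".npz")["p"][165:275,235:445,::-1],(798,418),interpolation=2); cv2.imwrite(f"pics/b{tag}.png",b)
E
python3 - <<'E'
from lift import *
p=r.get_obs()["position"]
r.movel([455.2,-21.1,168],100)
e,o=T(setedge(510,-333.5,70),SY,3)
r.movel(e,120,ori=o); r.dwell(.3)
f=[r.get_obs()["force"].round(2) for _ in range(3)]; print(f, r.get_obs()["torque"])
print(edge_now(), r.get_obs()["joint_pos"].round(2),r.get_obs()["finger_gap"],r.get_obs()["time_s"])
snap("3"); crop2("3")
E
python3 - <<'E'
from bl import *; from lift import *
e,a=edge_now(); print(e,a)
E
```

```text
[array([-0.16,  0.17, -2.41]), array([-0.16,  0.17, -2.41]), array([-0.16,  0.17, -2.41])] [ 0.01438117 -0.00588505 -0.0333127 ]
(array([ 579.95645784, -186.86252023,   70.03961799]), array([1.53190738e+01, 2.99690107e+00, 2.82535132e-03])) [ 0.05  0.43  0.35  1.94 -0.15  0.85  2.32] 20.310330255902166 7.9583
[ 579.94540338 -186.97768632   70.01520499] [1.53080292e+01 2.99783282e+00 2.31581003e-03]
```

View pics/a3.png

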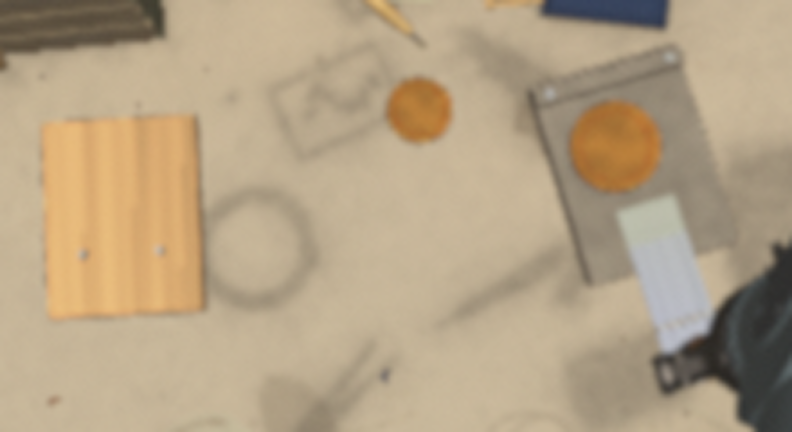

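View pics/b3.png

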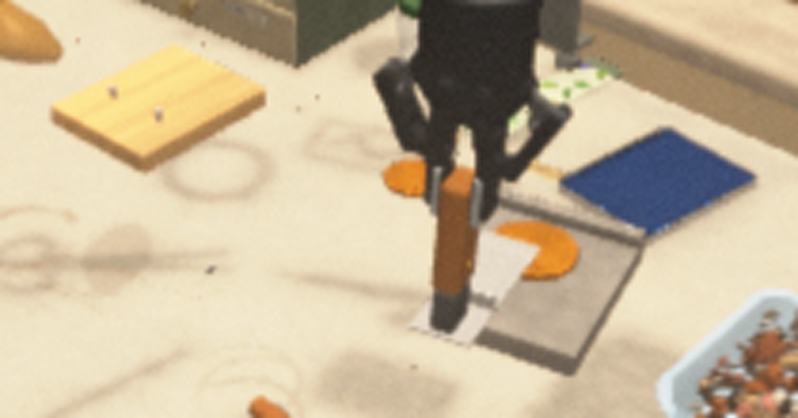

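```bash
python3 - <<'E'
from lift import *
e,o=T(setedge(510,-333.5,30),SY,3); r.movel(e,60,ori=o); r.dwell(.3)
print(edge_now()[0].round(2),r.get_obs()["force"].round(2),r.get_obs()["torque"].round(3))
e,o=T(setedge(510,-333.5,14),SY,3); print(r.movel(e,8,ori=o,force_limit=3))
print(edge_now()[0].round(2),edge_now()[1].round(2),r.get_obs()["force"].round(2),r.get_obs()["torque"].round(3),r.get_obs()["time_s"])
E
```

```text
[ 580.13 -187.18   30.29] [-0.15 -0.73 -1.81] [ 0.042 -0.083  0.015]
True
[ 579.44 -187.18   20.34] [15.29  3.04  0.02] [-0.8  -0.51  2.34] [ 0.06  -0.281  0.005] 10.3583
```

```bash
python3 - <<'E'
from lift import *
for s in (525,545,565,580,590,600):
    e,o=T(setedge(s,-333.5,20.0),SY,3); hit=r.movel(e,25,ori=o,force_limit=15)
    ee,a=edge_now(); print(s,hit,"s",(ee[:2]@sx).round(1),"l",(ee[:2]@sn).round(1),ee[2].round(2),a.round(2),r.get_obs()["force"].round(1),r.get_obs()["torque"].round(2),r.get_obs()["time_s"])
    if hit: break
snap("4"); crop2("4")
E
```

```text
525 True s 509.4 l -333.6 20.01 [15.23  3.27  0.09] [-2.1 -0.2  5.7] [ 0.29 -0.26  0.11] 10.6583
```

View pics/a4.png

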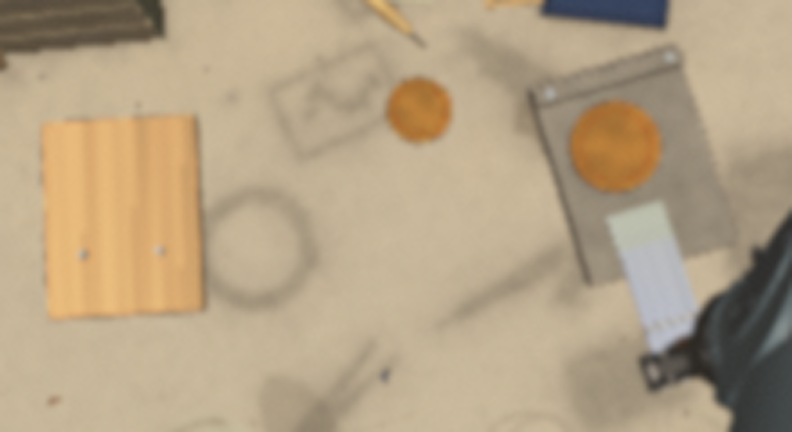

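View pics/b4.png

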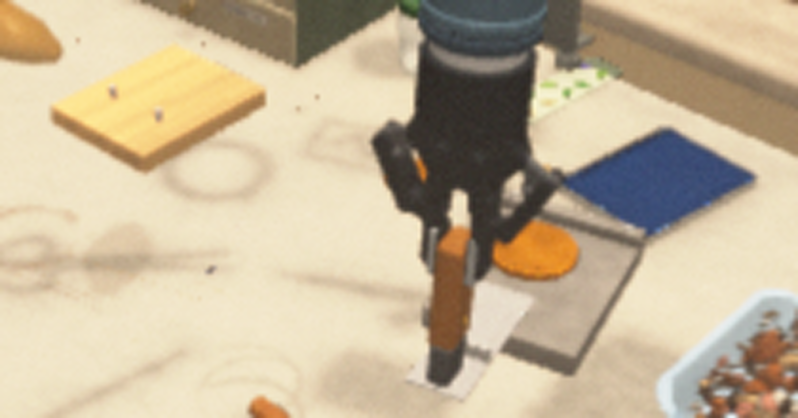

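```bash
cat > slide.py <<'E'
from lift import *
import sys
def slide(ss,z,pitch,lim,speed=20):
    for s in ss:
        e,o=T(setedge(s,-333.5,z),SY,pitch); hit=r.movel(e,speed,ori=o,force_limit=lim)
        ee,a=edge_now(); print(s,hit,"s",(ee[:2]@sx).round(1),"l",(ee[:2]@sn).round(1),ee[2].round(2),a.round(2),"F along",(r.get_obs()["force"][:2]@sx).round(1),r.get_obs()["force"].round(1),r.get_obs()["torque"].round(2),r.get_obs()["time_s"])
        if hit: break
E
python3 - <<'E'
from slide import *
slide([509.5],20.6,3,25); slide((515,520,540,560),20.5,3,25)
E
```

```text
509.5 False s 509.7 l -333.5 20.62 [ 1.53e+01  2.98e+00 -1.00e-02] F along 0.1 [ 0.3 -0.4 -0.2] [ 0.06 -0.39 -0.02] 11.0083
515 False s 513.2 l -333.9 20.35 [15.24  3.14  0.02] F along -4.7 [-4.5 -1.2  7.2] [-0.09  0.61 -0.  ] 11.4333
520 False s 518.4 l -334.1 20.41 [15.24  3.12  0.  ] F along -4.9 [-4.6 -1.6  6.7] [-0.18  0.57  0.02] 11.8333
540 False s 537.0 l -334.5 20.33 [15.19  3.22  0.02] F along -8.4 [-8.  -2.6  9.1] [-0.38  1.27 -0.01] 12.9833
560 False s 556.8 l -334.6 20.32 [15.19  3.24  0.02] F along -8.2 [-7.9 -2.2 10.9] [-0.34  1.31 -0.01] 14.1333
```

```bash
python3 - <<'E'
from slide import *
slide((575,590),20.6,3,25)
snap("5"); crop2("5")
E
```

```text
575 False s 572.3 l -334.5 20.41 [1.52e+01 3.20e+00 1.00e-02] F along -7.4 [-7.1 -2.  10. ] [-0.29  1.04 -0.01] 15.0333
590 False s 587.0 l -334.7 20.42 [1.519e+01 3.230e+00 1.000e-02] F along -8.4 [-8.  -2.7  9.4] [-0.32  1.18  0.03] 15.9333
```

View pics/a5.png

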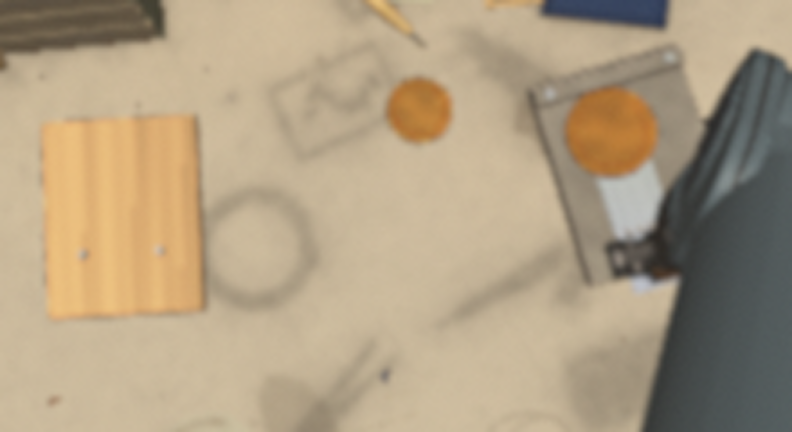

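View pics/b5.png

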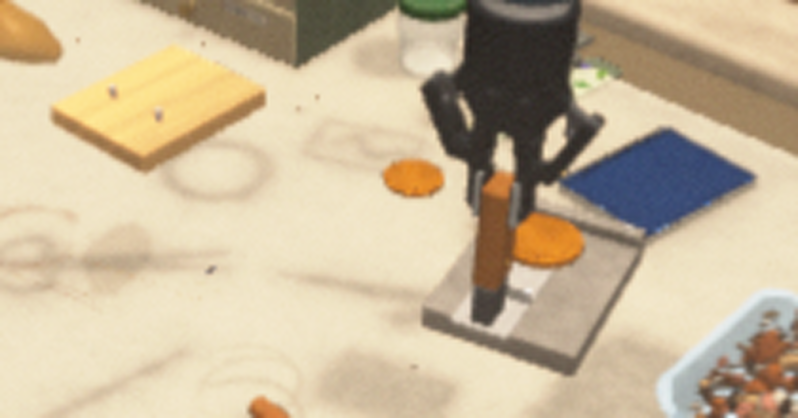

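```bash
python3 - <<'E'
from slide import *
slide((600,608,614,619),20.6,3,15)
E
```

```text
600 False s 596.9 l -334.8 20.41 [15.19  3.24 -0.  ] F along -8.3 [-8.  -2.   9.2] [-0.41  1.26 -0.04] 16.6833
608 False s 604.5 l -335.1 20.41 [15.17  3.27 -0.  ] F along -8.5 [-8.1 -2.5 10.6] [-0.44  1.39  0.01] 17.2333
614 False s 608.6 l -335.6 20.28 [1.512e+01 3.420e+00 1.000e-02] F along -13.8 [-13.3  -3.8  14.8] [-0.58  2.35  0.05] 17.6833
619 True s 609.4 l -335.9 20.12 [15.08  3.7   0.08] F along -2.8 [-3.1  0.4  6. ] [ 0.29 -0.06  0.01] 17.95
```

```bash
python3 - <<'E'
from slide import *
slide([607],21.0,1,40,10)
e,o=T(setedge(607,-334,21.5),SY,-2); r.movel(e,10,ori=o); 
e,o=T(setedge(605,-334,36),SY,-3); r.movel(e,15,ori=o); r.dwell(.2); print(edge_now(),r.get_obs()["force"].round(2))
snap("6"); crop2("6")
E
```

```text
607 False s 606.5 l -333.3 20.76 [15.31  1.05  0.03] F along -0.4 [-0.5  0.3 -0.2] [ 0.08 -0.18 -0.02] 18.9333
(array([ 671.66626264, -162.41296751,   35.88994898]), array([ 1.53068773e+01, -2.99226103e+00,  5.46682381e-03])) [-0.02  0.23 -3.24]
```

View pics/a6.png

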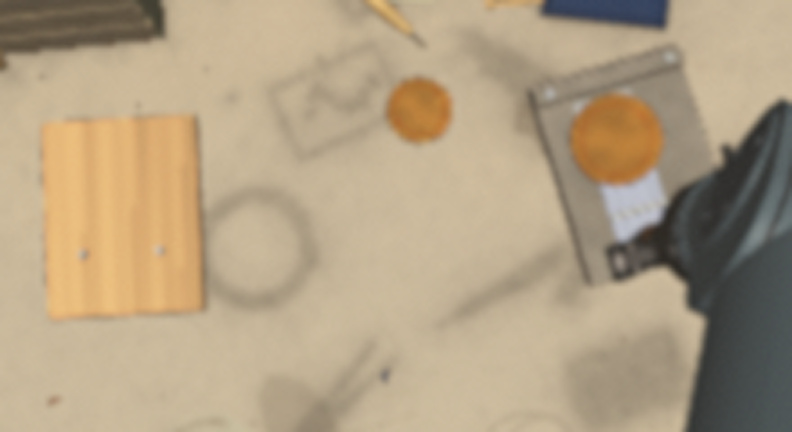

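View pics/b6.png

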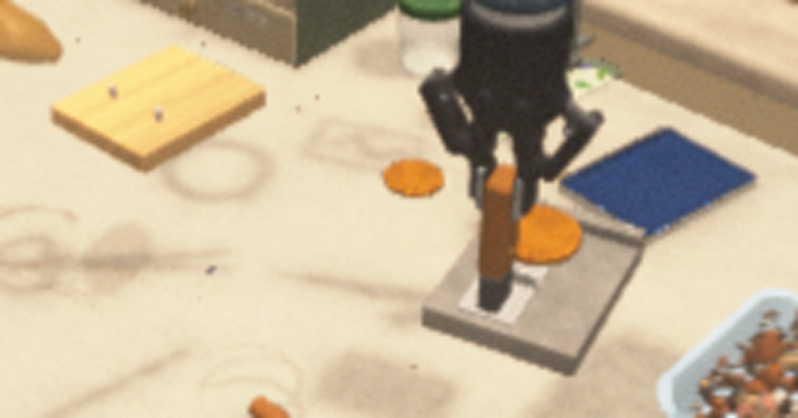

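```bash
python3 - <<'E'
from slide import *
e,o=T(setedge(600,-334,90),SY,-3); r.movel(e,50,ori=o); r.dwell(.3); print(r.get_obs()["force"].round(2),r.get_obs()["time_s"])
snap("7"); crop2("7")
from meas2 import *
c=r.calibration("top"); f=np.load("top7.npz"); p=f["p"]; E,a=edge_now()
L,_=ori(SY,a[1])
F=6; up=cv2.GaussianBlur(cv2.resize(p,None,fx=F,fy=F,interpolation=2),(0,0),3).astype(int); m=((up[...,2]<up[...,0]*.42)&(up[...,0]>100)).astype(np.uint8)
u=proj(c,[E+L.apply([-40,0,7])])[0]; w=np.zeros_like(m); cv2.circle(w,tuple(int(F*(v+.5)) for v in u),22*F,1,-1); m&=w
cs,_=cv2.findContours(m,0,1); q=max(cs,key=len).reshape(-1,2); d,o_=rays(c,(q+.5)/F-.5)
n=L.apply([0,0,1]); P0=E+n*6; t=((P0-o_)@n)/(d@n); W=L.inv().apply(o_+d*t[:,None]-E); 
print("disc in edge frame",[np.round(v,1) for v in cv2.fitEllipse(W[:,:2].astype(np.float32))])
z=f["d"][int(u[1])-5:int(u[1])+6,int(u[0])-5:int(u[0])+6]; print("disc depth z",E, bydepth(c,[u],[np.median(z)]))
E
```

```text
[-0.32 -0.11 -2.67] 22.675
disc in edge frame [array([-35.9,   0.5]), array([66.6, 69.5]), np.float64(1.4)]
disc depth z [ 666.82413645 -163.81597311   89.89093373] [[ 627.90084553 -174.40464698   95.07294308]]
```

View pics/a7.png

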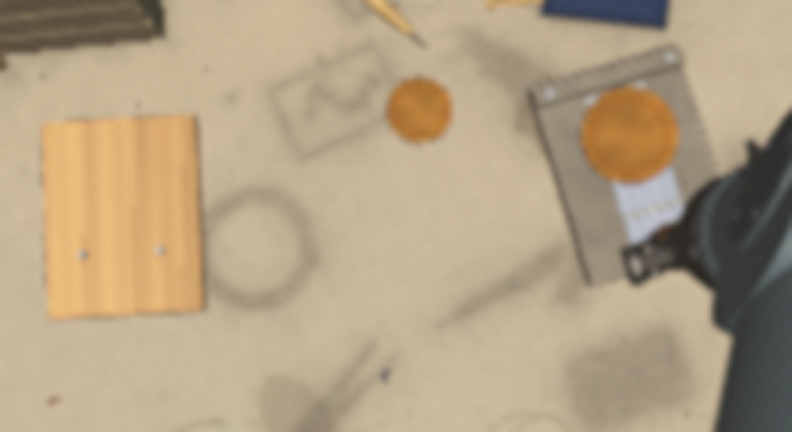

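View pics/b7.png

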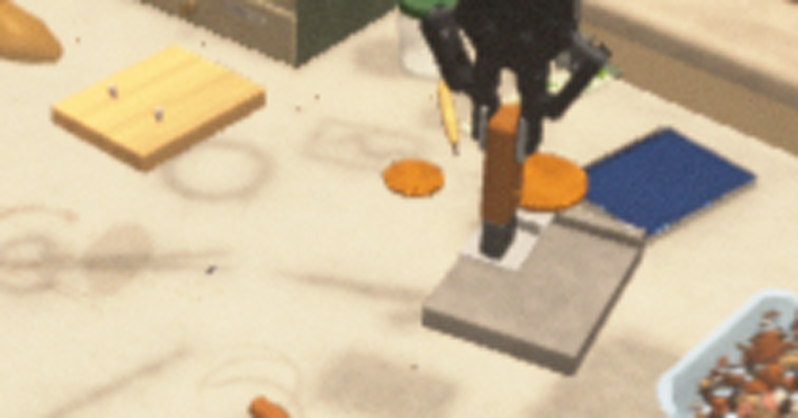

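```bash
cat > tilt.py <<'E'
from meas2 import *; from lift import *
def tilt(tag,E,yaw,guess,rad=10):
    for n in("top","scene"):
        c=r.calibration(n); f=np.load(n+tag+".npz"); p=f["p"].astype(int); m=((p[...,2]<p[...,0]*.42)&(p[...,0]>100)&(f["d"]>0)).astype(np.uint8)
        u=proj(c,[guess])[0]; w=np.zeros_like(m); cv2.circle(w,tuple(int(v+.5) for v in u),15,1,-1); m&=w
        k,l,st,ce=cv2.connectedComponentsWithStats(m); i=1+np.argmax(st[1:,4]); m=cv2.erode((l==i).astype(np.uint8),np.ones((3,3)))
        v,uu=np.nonzero(m); P=bydepth(c,np.c_[uu,v],f["d"][v,uu])
        Ly=Ro.from_euler("Z",yaw,degrees=True); W=Ly.inv().apply(P-E)
        A=np.c_[W[:,0]+36,W[:,1],np.ones(len(W))]; z=W[:,2]
        for _ in range(3):
            s,*_=np.linalg.lstsq(A,z,rcond=None); k=abs(A@s-z)<6; A,z=A[k],z[k]
        print(n,len(z),"pitch nose-down deg",-np.degrees(s[0]).round(2),"roll",np.degrees(s[1]).round(2),"z at centre rel edge",s[2].round(2))
E
python3 - <<'E'
from tilt import *
E,a=edge_now(); L,_=ori(SY,-3); tilt("7",E,SY,E+L.apply([-36,0,9.5]))
E
```

```text
top 381 pitch nose-down deg -1.78 roll 0.18 z at centre rel edge 5.42
scene 82 pitch nose-down deg 36.36 roll 10.36 z at centre rel edge 4.43
```

```bash
cat >> lift.py <<'E'
PO=1.3
RY=1.5; rx=np.array([np.cos(np.radians(RY)),np.sin(np.radians(RY))]); rn=np.array([-rx[1],rx[0]]); RC=np.array([588.7,225.1])
def T2(e,yaw,pitch=0):
    p,_=tcp(e,yaw,pitch,GX,GZ); return p,ori(yaw,pitch-PO)[1]
def edge2():
    ob=r.get_obs(); L=Ro.from_rotvec(ob["tcp_rot"])*Ro.from_matrix(np.diag([-1.,1,-1])); y,p,ro=L.as_euler("ZYX",degrees=True); L=ori(y,p+PO,ro)[0]
    return ob["position"]-L.apply([GX-125,0,GZ]),np.array([y,p+PO,ro])
def redge(x,y,z): return np.r_[RC+x*rx+y*rn,z]
E
python3 - <<'E'
from tilt import *
e,o=T2(redge(41,0,85),RY,-2); r.movel(e,100,ori=o)
e,o=T2(redge(39,0,60),RY,0); r.movel(e,40,ori=o); r.dwell(.2); print(r.get_obs()["force"].round(2),r.get_obs()["time_s"],edge2())
snap("8"); crop2("8"); E,a=edge2(); tilt("8",E,RY,E+np.array([-36,0,9]))
E
```

```text
[-0.06  0.31 -3.02] 28.0167 (array([627.78495174, 226.2900993 ,  60.29497797]), array([ 1.50776354, -0.02156839,  0.01512062]))
top 390 pitch nose-down deg -0.88 roll 0.18 z at centre rel edge 9.69
scene 117 pitch nose-down deg 0.72 roll -0.44 z at centre rel edge 8.23
```

View pics/a8.png

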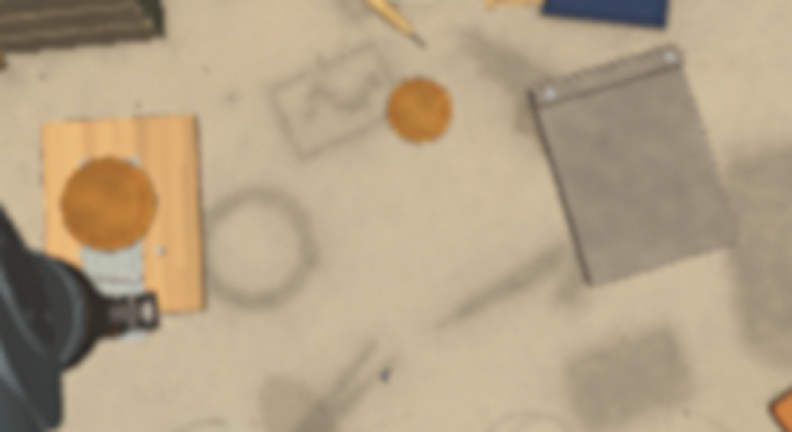

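View pics/b8.png

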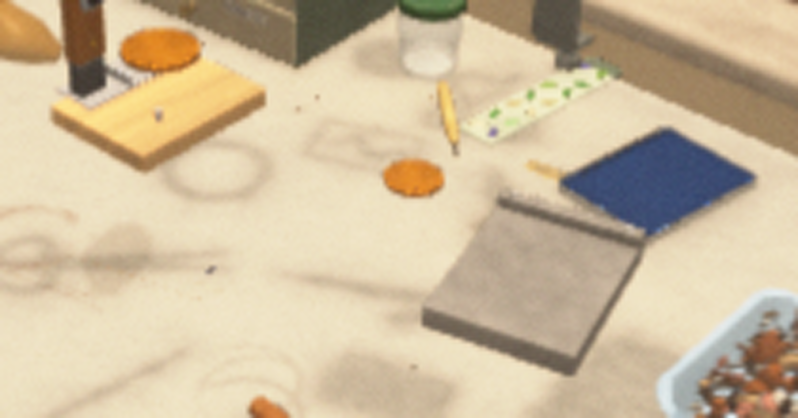

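```bash
cat > dc.py <<'E'
from meas2 import *; from lift import *
def disc(tag,z,ctr):
    c=r.calibration("top"); F=6; p=np.load("top"+tag+".npz")["p"]; up=cv2.GaussianBlur(cv2.resize(p,None,fx=F,fy=F,interpolation=2),(0,0),3).astype(int); m=((up[...,2]<up[...,0]*.42)&(up[...,0]>100)).astype(np.uint8)
    u=proj(c,[[*ctr,z]])[0]; w=np.zeros_like(m); cv2.circle(w,tuple(int(F*(v+.5)) for v in u),22*F,1,-1); m&=w
    cs,_=cv2.findContours(m,0,1); q=max(cs,key=len).reshape(-1,2); W=onz(c,(q+.5)/F-.5,z)[:,:2]
    e=cv2.fitEllipse(W.astype(np.float32)); d=np.array(e[0])-RC; print("disc world",np.round(e[0],1),"size",np.round(e[1],1),"board frame",(d@rx).round(1),(d@rn).round(1))
E
python3 - <<'E'
from dc import *
disc("8",60.3+6.5,RC)
r.dwell(.1); print(r.get_obs()["force"].round(2))
e,o=T2(redge(39,0,27),RY,.4); r.movel(e,40,ori=o); r.dwell(.2); print(r.get_obs()["force"].round(2))
e,o=T2(redge(39,0,14),RY,.4); print(r.movel(e,8,ori=o,force_limit=3)); print(edge2(),r.get_obs()["force"].round(2),r.get_obs()["torque"].round(2),r.get_obs()["time_s"])
snap("9"); crop2("9"); E,a=edge2(); disc("9",27,RC)
E
```

```text
disc world [593.8 226.5] size [68.  72.4] board frame 5.1 1.3
[ 0.82  0.33 -2.46]
[-0.29  0.28 -3.37]
True
(array([627.53966267, 226.17367193,  19.14735605]), array([ 1.50104060e+00,  4.19483466e-01, -4.03658464e-04])) [-0.21  1.4   6.42] [-0.04 -0.02 -0.05] 30.3583
disc world [593.7 226.3] size [67.8 72.2] board frame 5.1 1.1
```

View pics/a9.png

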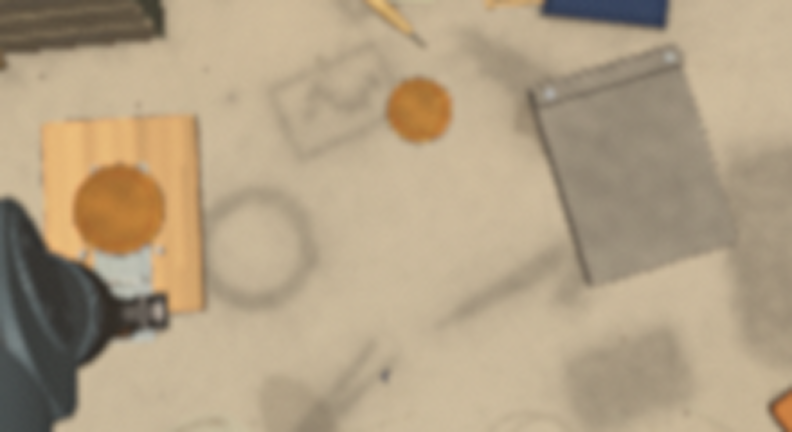

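View pics/b9.png

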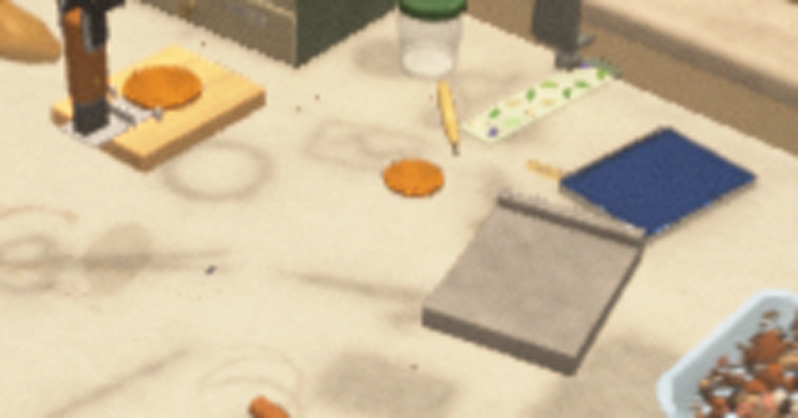

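```bash
python3 - <<'E'
from dc import *
def go(x,z,p,sp):
    e,o=T2(redge(x,0,z),RY,p); h=r.movel(e,sp,ori=o,force_limit=20); E,a=edge2(); d=E[:2]-RC; print(x,h,"edge",(d@rx).round(1),(d@rn).round(1),E[2].round(2),a.round(2),r.get_obs()["force"].round(1),r.get_obs()["torque"].round(2),r.get_obs()["time_s"]); return h
go(39,19.6,.4,5)
for x in(32,20,0):
    if go(x,19.6,.4,25): break
snap("10"); crop2("10"); disc("10",27,RC)
E
```

```text
39 False edge 38.7 -0.1 19.25 [ 1.5   0.43 -0.02] [ 0.2  0.1 -2.1] [-0.03 -0.06  0.01] 31.0167
32 False edge 31.4 -0.0 19.43 [ 1.51  0.45 -0.01] [-0.2  0.9 -2.8] [-0.09  0.18 -0.01] 31.45
20 False edge 19.7 0.0 19.54 [ 1.51  0.42 -0.  ] [-0.7 -1.  -3.1] [ 0.02  0.19 -0.01] 32.0833
0 False edge -0.1 0.0 19.51 [ 1.5   0.42 -0.  ] [-0.3 -0.2 -2.5] [-0.01  0.24  0.07] 33.0333
disc world [584.4 225.6] size [68.  71.6] board frame -4.3 0.6
```

View pics/a10.png

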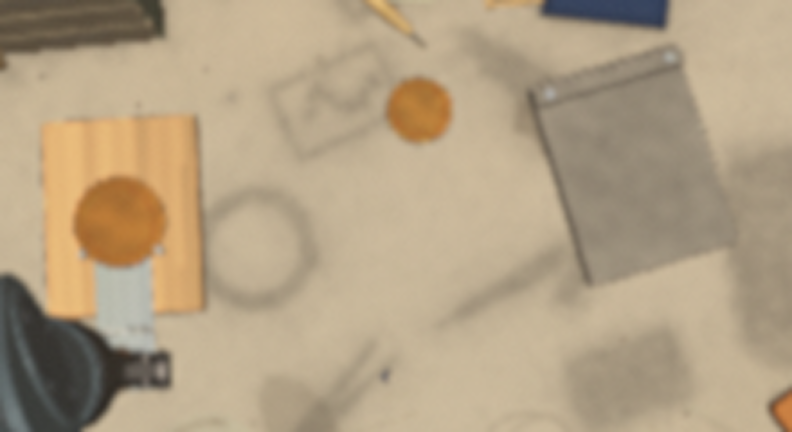

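```bash
python3 - <<'E'
from dc import *
def go(x,z,p,sp):
    e,o=T2(redge(x,0,z),RY,p); h=r.movel(e,sp,ori=o,force_limit=20); E,a=edge2(); d=E[:2]-RC; print(x,h,"edge",(d@rx).round(1),(d@rn).round(1),E[2].round(2),a.round(2),r.get_obs()["force"].round(1),r.get_obs()["torque"].round(2),r.get_obs()["time_s"]); return h
for x in(-20,-40,-48):
    if go(x,19.4,.4,20): break
snap("11"); crop2("11"); disc("11",27,RC)
from tilt import tilt
tilt("11",np.r_[RC-4*rx+36*rx,20],RY,np.r_[RC-4*rx,27])
E
```

```text
-20 False edge -20.2 0.0 19.31 [ 1.5   0.42 -0.  ] [-0.5 -0.2 -1.9] [-0.05  0.3  -0.01] 34.2833
-40 False edge -40.1 0.0 19.35 [ 1.5   0.42 -0.  ] [-0.2  0.2 -2. ] [0.03 0.25 0.02] 35.4333
-48 False edge -48.0 0.1 19.47 [1.51 0.39 0.  ] [ 0.7  0.1 -1.6] [ 0.03  0.03 -0.03] 35.9833
disc world [583.1 225.5] size [69.9 71.1] board frame -5.6 0.5
top 342 pitch nose-down deg -0.07 roll -0.41 z at centre rel edge 7.36
scene 131 pitch nose-down deg 1.32 roll -1.57 z at centre rel edge 5.68
```

View pics/a11.png

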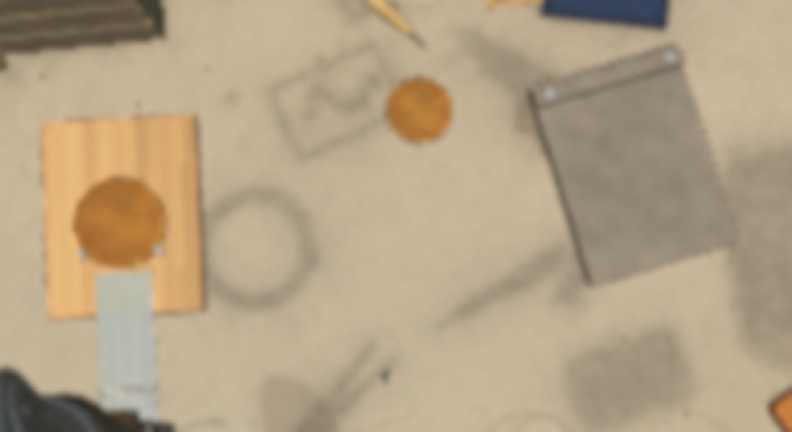

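View pics/b11.png

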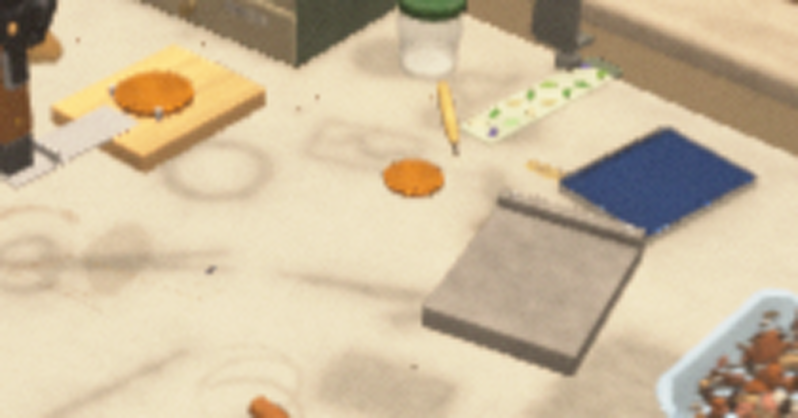

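```bash
python3 - <<'E'
from dc import *
e,o=T2(redge(-52,0,80),RY,.4); r.movel(e,80,ori=o)
e0=np.array([455+125*np.cos(np.radians(4.8)),-21+125*np.sin(np.radians(4.8))])
e,o=T2(np.r_[e0,40],4.8,.4); r.movel(e,120,ori=o)
e,o=T2(np.r_[e0,6],4.8,.4); r.movel(e,50,ori=o); r.dwell(.2); print(r.get_obs()["force"].round(1))
e,o=T2(np.r_[e0,-6],4.8,.4); print(r.movel(e,8,ori=o,force_limit=4)); print(edge2(),r.get_obs()["position"],r.get_obs()["force"].round(1),r.get_obs()["torque"].round(2),r.get_obs()["time_s"])
E
```

```text
[-0.2 -1.1 -2.1]
True
(array([579.48152304, -10.48607905,  -0.9995994 ]), array([4.79869031, 0.41570972, 0.00874306])) [456.55896057 -20.81886695  88.19774995] [-0.9  0.2  4.6] [-0.07  0.04 -0.03] 41.15
```

```bash
python3 - <<'E'
from dc import *
r.grab(20); r.dwell(.2); r.gripper_open(); r.dwell(.2)
p=r.get_obs()["position"]; r.movel([p[0],p[1],240],100)
r.goto([420,80,330],ori(4.8)[1]); r.dwell(.3); print(r.get_obs()["time_s"],r.get_obs()["finger_gap"],r.get_obs()["position"])
snap("12"); crop2("12"); disc("12",27,RC)
E
```

```text
45.0 85.38133785371706 [419.90570095  78.94001062 329.19188862]
disc world [583.  225.4] size [70.3 71.1] board frame -5.7 0.5
```

View pics/a12.png

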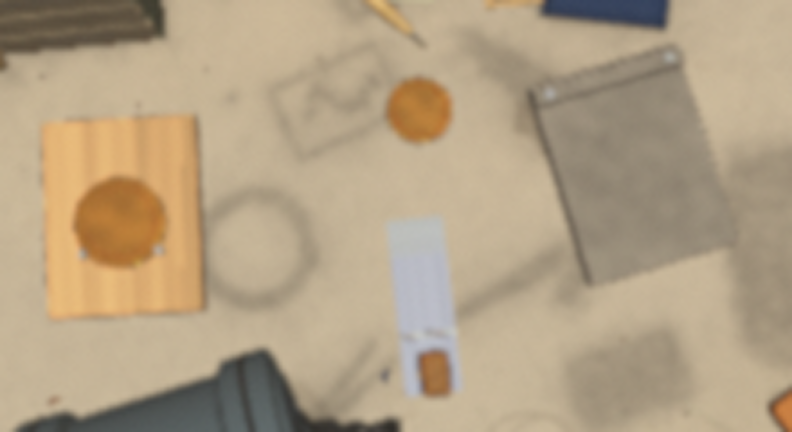

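View pics/b12.png

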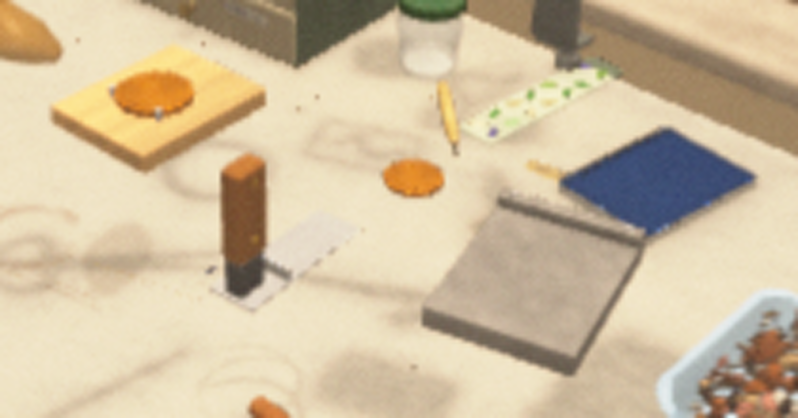

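The disc lies against both pins (crop (120,222)), and the lifter stands upright at its starting place (crop (435,373)). The arm is clear of both, so I'm handing in.

```bash
python3 -c "
from station import r
print(r.sign_off(), r.get_obs()['time_s'])"
```

```text
the job is handed in; nothing more can be done
the job is handed in; nothing more can be done
```

The disc is on the plywood board against both pins. The lifter is back on the bench, upright on its blade where it first stood. I handed in at about 45 s of the 67 s; sign-off reports no verdict.

**What I did:** I gripped the lifter by its handle and slid the blade, about 3° nose-down, under the larger disc until it met the stop bar. I carried the disc level with the blade about 60–90 mm above the bench, set it down between the pins and drew the blade straight back.

**Last checks:**
- **Disc position:** the top camera puts its centre about 1.8 mm from the seat (x = −5.7, y = +0.5 mm in the board frame).
- **Disc tilt:** the top camera's depth shows it flat within about 0.5°, with its top about 7 mm above the plywood.
- **Lifter:** at set-down the tool was at 88.2 mm, against 88.3 mm when I gripped it. It looks upright in both views.
- **Surroundings:** none of the other things in those two close-up views looks moved. I did not measure the bystanders outside them, and the arm passed above them.

**What disagreed or went wrong:**
- **Scene camera:** its positions differed from the top camera by 3–5 mm and up to about 10 mm on the plywood board. Its tilt fits were too coarse to use: 1.3–1.6° at the final check, and 36° once in mid-carry. I relied on the top camera, which matched the gripped lifter to under 1 mm.
- **Lifter slip:** it turned about 1° in the grip when the blade met the stop bar. I corrected for this when placing.
- **First slide:** my first try at sliding in stopped on its force limit because I pressed too hard. I raised the blade about half a millimetre and carried on.

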